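Find the rocking canister lid and press it home

TASK

Three identical white storage jars stand in a row on a wooden tray, and one of their wooden lids is cocked on a seal that has ridden up under it at one side. Go along the row from left to right and press down on each lid with the fingertips to find the one that rocks, and push that one down at its high side until it lies flat and fully home on its jar like the others. Do not lift or knock off any lid, and leave the mug, teaspoon, honey jar and jam jar behind the tray where they are.

Things in the scene. Friction and masses are not known exactly. Their poses are not given: they have to be found in the camera images.
- tray: low wooden tray, 134 x 400 x 22 mm, fixed; origin under its centre at worktop height, y along the row towards the left jar, x away from the robot. On it stand three fixed white jars, 97 mm across, 124 mm apart along y; rims 122 mm and tops of seated lids 136 mm above the worktop.
- lid_left: wooden lid of the left jar (as the robot sees the row); all three alike: flat disc 100 mm across, 14 mm thick, no knob, with a plug below, 76 mm across and 8 mm deep, loose in the jar's 83 mm mouth. About 120 g, not fastened. Origin on its axis at the disc's underside; z points up out of its flat top (14 mm above the origin), so its slope shows the high side; x and y mean nothing.
- lid_middle: wooden lid of the middle jar (as the robot sees the row); all three alike: flat disc 100 mm across, 14 mm thick, no knob, with a plug below, 76 mm across and 8 mm deep, loose in the jar's 83 mm mouth. About 120 g, not fastened. Origin on its axis at the disc's underside; z points up out of its flat top (14 mm above the origin), so its slope shows the high side; x and y mean nothing.
- lid_right: wooden lid of the right jar (as the robot sees the row); all three alike: flat disc 100 mm across, 14 mm thick, no knob, with a plug below, 76 mm across and 8 mm deep, loose in the jar's 83 mm mouth. About 120 g, not fastened. Origin on its axis at the disc's underside; z points up out of its flat top (14 mm above the origin), so its slope shows the high side; x and y mean nothing.
- seat_left (a point): centre of the left jar's rim, where lid_left's origin lies when home (give or take 3 mm sideways). Under one of the three lids, at any side, a short stretch of silicone seal stands about 6.5 mm above the rim: that lid slopes about 4 degrees, dips 1 to 2 mm under 4 N beside the high side, and goes home for good when its high side is pressed near the edge with 13 to 20 N.
- seat_middle (a point): centre of the middle jar's rim, where lid_middle's origin lies when home (give or take 3 mm sideways). Under one of the three lids, at any side, a short stretch of silicone seal stands about 6.5 mm above the rim: that lid slopes about 4 degrees, dips 1 to 2 mm under 4 N beside the high side, and goes home for good when its high side is pressed near the edge with 13 to 20 N.
- seat_right (a point): centre of the right jar's rim, where lid_right's origin lies when home (give or take 3 mm sideways). Under one of the three lids, at any side, a short stretch of silicone seal stands about 6.5 mm above the rim: that lid slopes about 4 degrees, dips 1 to 2 mm under 4 N beside the high side, and goes home for good when its high side is pressed near the edge with 13 to 20 N.
- mug: small cream mug, 63 x 88 x 50 mm, loose behind the tray; origin under its centre
- honey_jar: honey jar with black cap, 53 x 57 x 85 mm, loose behind the tray; origin under its centre
- teaspoon: steel teaspoon lying behind the tray, 130 x 27 x 11 mm; origin under its centre
- jam_jar: jam jar with dark lid, 64 x 64 x 88 mm, loose behind the tray; origin under its centre
There are look-alikes about, which are no part of the job. What is shaped like the lid_middle but grey is not meant.

How it is judged:
By the outcome, as a careful person would: the job done as asked, in the order asked, and still so for the second after the job is handed in, with the robot touching nothing.
It also fails if it takes over 43 s, if anything falls off the work surface, if the arm or the gripper's body presses on something with over 40 N, if the wrist force passes 120 N, or if a joint passes its speed limit or range.

ROBOT

A 6-joint arm with a two-finger parallel gripper is mounted at the origin on a cart in front of the work surface, level with it; the furniture and walls round the work are solid. World frame = base frame: x ahead of the robot, y to its left, z up, the work surface at z = 0. Lengths are in m, angles in degrees, forces in N, time in s.
With the tool pointing down it reaches from about 0.3 to 0.75 m from the base axis. Payload 8.5 kg.
Tool frame: the origin (TCP) lies at the very end of the fingers, on their centre line; the grasp point (between the pads) lies 19 mm behind it; z points along the fingers, y is the line along which they close (so a half turn about z gives the same grasp; the last joint's range is limited). The gripper opens to 85 mm and grips with 20 to 120 N. Pads are 22 mm wide; open, the fingers measure 114 mm over their backs; the gripper's body (76 mm by 85 mm) begins 54 mm behind the grasp point. The pads swing forward as they close: fully open they stand 13 mm farther back than shut.
Start: joints at [64.956, 21.807, 74.336, -0, 83.858, -12.336], TCP at [0.121, 0.537, 0.231] pointing down, gripper open.
Joint ranges: [-178.18, 178.18], [-50.72, 133.34], [12.68, 142.11], [-81.47, 261.47], [9.98, 163.14], [-165.26, 165.26]. Speed limits (degrees/s): [136.94, 136.94, 180, 180, 180, 180].

INTERFACE

Orientations are given as [roll, pitch, yaw] about the fixed x, y, z axes, in that order (R = Rz(yaw) Ry(pitch) Rx(roll)).
In Python, from plant import status, optics, env gives the robot as it stands. The module is installed in compiled form; this text tells all that it offers.
- The arm moves only by the tool send_rows, never from a script. Its argument "motion" is one flat list of numbers, 7 for each row, row after row: the shift along the tool's x, y, z in units of 30 mm (1.0 is 30 mm), then the turn, a rotation vector about the tool's x, y, z in units of 8 degrees (1.0 is 8 degrees), then the gripper's target within -1 to 1 (fully open at 1, half-way at 0, shut at -1). In form: [dx, dy, dz, ax, ay, az, jaw, dx, dy, dz, ax, ay, az, jaw, ...]. A call has 1 to 5 rows; each row is the pose to reach, as a shift and turn from the pose commanded when the call began, along the tool's axes at that moment; what a row does not reach only later rows make up. A row lasts 1/8 s, in which the tool goes at most 62.5 mm and 10.7 degrees, less where a joint would pass 70% of its speed; a pose out of reach is approached as far as the arm can. A call with a gripper value outside its range is refused whole. The fingers move at their own pace and stop on an object; "force" is the grip in N (left out, the last holds). Time passes only in rows, so rows that repeat a pose let the fingers close. It gives the time, the measured TCP pose, the force, the opening and the grip force at its end, in the units of the state.
- status.state(): the state, without advancing time (a new reading comes with each control period).
- optics.camera(name): name is "side" or "top"; returns the picture (420x560x3 uint8, red, green, blue); there is no depth.
- optics.calibration(name): a dict with "K" (3x3 intrinsics, pixels), "distortion" ([k1, k2, p1, p2, k3] as OpenCV has them; the pictures are not rectified), "cam_to_world" (4x4, takes a point from camera to world coordinates). Camera axes: x right, y up, looking along -z (the intrinsics and any distortion apply to the point x, -y, -z); pixel columns grow to the right and rows downward; lengths in m; the calibration is good to about 2 mm. A picture is of the moment at which its call begins. calibration takes no time and is no camera call.
- env.sign_off(): hands the job in; it is judged then, once.
Trained networks look in the newest picture that a camera, given by its name, has taken for a name from the list of things; names that differ only in an ending like _2 or _b are one class to them, and where a whole thing is asked for, a point or a joint stands for the part that bears it (a point fixed in the world has none). Each returns a list of dicts, best first, with "conf" (0 to 1); they miss things now and then, are a little off and sometimes report something else, mostly with a low value. They report only what shows in the picture. A call takes as long as a camera call. They do not tell look-alikes from the thing itself.
- optics.spot_in(name, camera): "point" ([x, y, z] in m, in world coordinates, good to about 4 mm: the middle of the surface that is visible of it).
- optics.pinpoint(name, camera): "point" ([x, y, z] in m, in world coordinates, good to about 4 mm: a listed point, or the origin of a listed thing).
The state is a dict: "time": time; "q": joint angles; "dq": joint speeds; "joint_efforts": joint torques, N m; "tool_pos": TCP position; "tool_rot": TCP orientation; "contact_force": force on the tool from outside, world axes, zero at the start; "ft_torque": the same for the moment, N m; "finger_gap": opening from 0.0 (shut) to 1.0 (fully open); "grip_force": force on a finger pad.
Only numpy, scipy, OpenCV 4.12 (cv2) and the standard library are available. Lean on these libraries where they do the work, as an engineer would, in place of code of your own. Each camera call takes 0.05 s, during which the arm holds its last target. There are 200 camera calls.

## Working session

There is one attempt and no reset: what is moved stays moved. The work goes in short steps, Python scripts to look and compute and a tool call to move; the robot and the scene stay as the last step left them, time stands still between calls to the robot, and variables do not carry over. Pictures are saved under pics/ and viewed, at most 10 in all, crops included, and the job is handed in when it is done.

Besides the shell and the picture viewer there is one more tool, called after "Request:" by a JSON object that holds its "method" and its "body". send_rows: Moves the arm, as the interface text tells. Its arguments: {"type":"object","properties":{"motion":{"type":"array","items":{"type":"number"}},"force":{"type":"number"}},"required":["motion"]}

```bash
mkdir -p pics; python3 - <<'E'
from plant import status,optics,env
import cv2,numpy as np
s=status.state();print({k:np.round(v,3) for k,v in s.items()})
for c in("side","top"):
    im=optics.camera(c);cv2.imwrite(f"pics/{c}0.png",im[:,:,::-1])
    k=optics.calibration(c);print(c,np.round(k["cam_to_world"],3).tolist(),np.round(k["K"],1).tolist(),k["distortion"])
    for n in("lid_left","lid_middle","lid_right","seat_left","seat_middle","seat_right","tray"):
        print(n,[(np.round(d["point"],4).tolist(),round(d["conf"],2)) for d in optics.pinpoint(n,c)[:4]])
E
```

```text
{'time': np.float64(0.0), 'q': array([ 6.4955e+01,  2.1838e+01,  7.4387e+01, -1.0000e-03,  8.3857e+01,
       -1.2333e+01]), 'dq': array([ 0.034, -0.048,  0.057,  0.001,  0.047,  0.035]), 'joint_efforts': array([ 1.0000e-03, -4.4846e+01, -2.3128e+01, -0.0000e+00,  5.0000e-03,
        0.0000e+00]), 'tool_pos': array([0.121, 0.536, 0.231]), 'tool_rot': array([-1.79920e+02, -1.60000e-02,  1.67288e+02]), 'contact_force': array([-0.402,  0.129, -0.122]), 'ft_torque': array([-0.043,  0.021,  0.015]), 'grip_force': np.float64(0.0), 'finger_gap': np.float64(1.002)}
side [[0.192, 0.877, -0.44, 0.212], [-0.981, 0.174, -0.082, -0.066], [0.004, 0.447, 0.894, 0.917], [0.0, 0.0, 0.0, 1.0]] [[429.1, 0.0, 274.0], [0.0, 429.1, 209.2], [0.0, 0.0, 1.0]] [-0.10033955  0.          0.          0.          0.        ]
lid_left [([0.4702, 0.1626, 0.1174], 0.91)]
lid_middle [([0.4799, 0.0434, 0.1281], 0.93), ([0.4415, -0.2513, 0.0084], 0.71)]
lid_right [([0.4884, -0.0808, 0.1197], 0.96)]
seat_left []
seat_middle []
seat_right []
tray []
top [[0.006, 0.983, -0.182, 0.417], [-1.0, 0.007, 0.003, 0.008], [0.005, 0.182, 0.983, 1.176], [0.0, 0.0, 0.0, 1.0]] [[511.8, 0.0, 276.3], [0.0, 511.8, 217.0], [0.0, 0.0, 1.0]] [-0.03491703  0.          0.          0.          0.        ]
lid_left [([0.4655, 0.1673, 0.1242], 0.6)]
lid_middle [([0.4423, -0.2544, 0.0069], 0.93), ([0.475, 0.0477, 0.1249], 0.75)]
lid_right [([0.4882, -0.0809, 0.1259], 0.93)]
seat_left []
seat_middle []
seat_right []
tray []
```

View pics/side0.png

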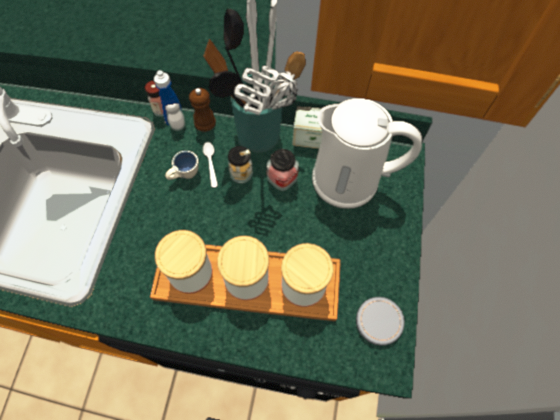

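View pics/top0.png

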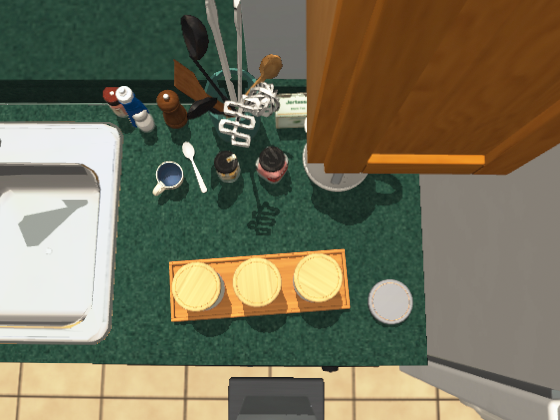

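Candidates in the top picture: wooden lids at (197,287), (257,282) and (318,278). The grey disc on the worktop at (390,302) is the look-alike, and the seated lids should be the three on the tray. Next I'll check this in a close crop and fit the lid outlines for slope.

```bash
cat > h.py <<'E'
import cv2,numpy as np
from plant import optics
from scipy.optimize import least_squares
def proj(c,P):
    k=optics.calibration(c);T=np.linalg.inv(k["cam_to_world"])
    p=(T[:3,:3]@np.asarray(P,float).T).T+T[:3,3]; p=p*[1,-1,-1]
    return cv2.projectPoints(p,np.zeros(3),np.zeros(3),k["K"],np.array(k["distortion"]))[0][:,0]
t=np.linspace(0,2*np.pi,72,endpoint=False)
def pts(v,r=.05):
    # centre of top, slope gx,gy
    n=np.array([-v[3],-v[4],1]);n/=np.linalg.norm(n)
    a=np.cross([0,1,0],n);a/=np.linalg.norm(a);b=np.cross(n,a)
    return v[:3]+r*(np.cos(t)[:,None]*a+np.sin(t)[:,None]*b)
def mask(im):
    h=cv2.cvtColor(im,cv2.COLOR_RGB2HSV)
    return h
E
python3 - <<'E'
from h import *
import cv2
L=[(.468,.165),(.478,.043),(.488,-.081)]
ims={c:cv2.imread(f"pics/{c}0.png") for c in("side","top")}
rows=[]
for c in ims:
    r=[]
    for l in L:
        u=proj(c,[[*l,.136]])[0].astype(int)
        cr=ims[c][u[1]-34:u[1]+44,u[0]-38:u[0]+38]
        hsv=cv2.cvtColor(cr,cv2.COLOR_BGR2HSV)
        print(c,u,"ctr",hsv[34,38],[tuple(hsv[34+d,38].tolist()) for d in(-33,-28,-24,-20,20,24,28,32,36)])
        r.append(cv2.resize(cr,None,fx=3.45,fy=3.45,interpolation=cv2.INTER_CUBIC))
    rows.append(np.hstack(r))
cv2.imwrite("pics/crop.png",np.vstack(rows));print(np.vstack(rows).shape)
E
```

```text
side [181 252] ctr [ 26  99 254] [(76, 106, 82), (75, 104, 76), (77, 121, 80), (24, 108, 253), (25, 103, 253), (23, 117, 250), (25, 42, 134), (28, 31, 138), (28, 29, 139)]
side [243 259] ctr [ 25 101 253] [(77, 114, 78), (75, 101, 91), (26, 88, 130), (21, 123, 244), (23, 113, 250), (23, 116, 248), (23, 49, 126), (30, 32, 137), (30, 30, 137)]
side [307 266] ctr [ 26  96 254] [(76, 103, 84), (75, 106, 82), (39, 67, 103), (24, 114, 253), (23, 111, 251), (25, 103, 254), (20, 69, 129), (30, 28, 136), (28, 30, 138)]
top [196 285] ctr [ 26  96 254] [(75, 110, 79), (75, 107, 88), (15, 169, 240), (25, 109, 254), (25, 104, 253), (25, 102, 254), (14, 174, 161), (14, 175, 162), (77, 105, 46)]
top [257 280] ctr [ 25 104 253] [(75, 98, 81), (75, 103, 89), (17, 167, 250), (25, 101, 254), (24, 110, 252), (23, 110, 252), (14, 175, 163), (14, 174, 154), (74, 96, 56)]
top [318 276] ctr [ 25  99 254] [(75, 108, 80), (76, 110, 74), (17, 165, 247), (23, 120, 253), (25, 104, 253), (24, 108, 253), (14, 174, 163), (14, 176, 164), (74, 99, 49)]
(538, 786, 3)
```

View pics/crop.png

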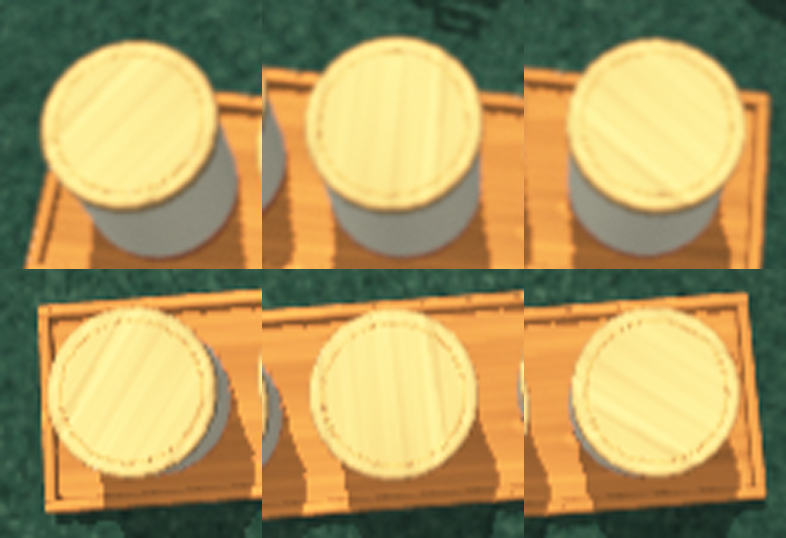

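The crop shows three pale wooden discs on white jars, standing on the orange tray. No tilt is obvious by eye, so I'll fit disc poses to the outlines in both views.

```bash
python3 - <<'E'
from h import *
L=[(.468,.165),(.478,.043),(.488,-.081)]
ct={}
for c in("side","top"):
    im=cv2.imread(f"pics/{c}0.png");S=4
    for i,l in enumerate(L):
        u=proj(c,[[*l,.136]])[0].astype(int);x0,y0=u-36
        cr=cv2.resize(im[y0:y0+72,x0:x0+72],None,fx=S,fy=S,interpolation=cv2.INTER_LINEAR)
        h=cv2.cvtColor(cr,cv2.COLOR_BGR2HSV)
        m=((h[...,0]>18)&(h[...,0]<34)&(h[...,1]<142)&(h[...,1]>60)&(h[...,2]>190)).astype(np.uint8)
        m=cv2.morphologyEx(m,cv2.MORPH_OPEN,np.ones((9,9)))
        m=cv2.morphologyEx(m,cv2.MORPH_CLOSE,np.ones((9,9)))
        q=max(cv2.findContours(m,0,1)[0],key=cv2.contourArea)
        q=cv2.convexHull(q)[:,0]
        ct[c,i]=np.array((cv2.fitEllipse(q.astype(np.float32))[0]))/S-.375+[x0,y0], (q+.5)/S-.5+[x0,y0]
def dist(P,Q): # signed distance of model points P from polygon Q
    Q=(Q*1).astype(np.float32).reshape(-1,1,2)
    return np.array([cv2.pointPolygonTest(Q,(float(a),float(b)),True) for a,b in P])
for i in range(3):
    f=lambda v:np.r_[dist(proj("side",pts(v)),ct["side",i][1]),dist(proj("top",pts(v)),ct["top",i][1])]
    r=least_squares(f,[*L[i],.138,0,0],x_scale=[.01,.01,.01,.05,.05],loss="soft_l1",f_scale=.3,diff_step=1e-3)
    print(i,np.round(r.x[:3],4),"slope deg",np.round(np.degrees(r.x[3:]),2),"rms",np.sqrt(np.mean(r.fun**2)).round(2))
E
```

```text
0 [0.4668 0.1676 0.1353] slope deg [-0.   -3.69] rms 0.36
1 [0.4769 0.0446 0.1368] slope deg [ 3.73 -6.71] rms 0.44
2 [ 0.4871 -0.0793  0.1347] slope deg [-3.25 -0.08] rms 0.4
```

Request:
{"method": "send_rows", "body": {"motion": [-7.5,-4.6,0,0,0,0,-1,-7.5,-4.6,0,0,0,0,-1,-7.5,-4.6,0,0,0,0,-1,-7.5,-4.6,0,0,0,0,-1,-7.5,-4.6,0,0,0,0,-1]}}

```text
time: 1.42
tool_pos: [0.3122, 0.3503, 0.2314]
tool_rot: [-180.0, 0.0, 167.1]
contact_force: [0.5, 0.5, -0.5]
finger_gap: 0.0
grip_force: 0.0
```

Request:
{"method": "send_rows", "body": {"motion": [-7.63,-4.61,2.2,0,0,0,-1,-7.63,-4.61,2.2,0,0,0,-1,-7.63,-4.61,2.2,0,0,0,-1,-7.63,-4.61,2.2,0,0,0,-1,-7.63,-4.61,2.2,0,0,0,-1]}}

```text
time: 2.05
tool_pos: [0.5044, 0.1657, 0.1643]
tool_rot: [-180.0, -0.1, 167.2]
contact_force: [0.8, 0.6, -1.0]
finger_gap: 0.001
grip_force: 0.0
```

Request:
{"method": "send_rows", "body": {"motion": [0,0,0.7,0,0,0,-1,0,0,0.77,0,0,0,-1,0,0,0.83,0,0,0,-1,0,0,0.87,0,0,0,-1]}}

```text
time: 2.55
tool_pos: [0.503, 0.1677, 0.14]
tool_rot: [180.0, 0.1, 167.3]
contact_force: [0.7, -0.7, 0.0]
finger_gap: 0.003
grip_force: 0.0
```

Request:
{"method": "send_rows", "body": {"motion": [0,0,0.03,0,0,0,-1,0,0,0.05,0,0,0,-1]}}

```text
time: 2.8
tool_pos: [0.503, 0.1672, 0.1379]
tool_rot: [180.0, 0.0, 167.3]
contact_force: [-0.0, -0.3, -0.1]
finger_gap: -0.001
grip_force: 0.0
```

Request:
{"method": "send_rows", "body": {"motion": [0,0,0.033,0,0,0,-1]}}

```text
time: 2.92
tool_pos: [0.503, 0.1671, 0.1368]
tool_rot: [180.0, 0.0, 167.3]
contact_force: [1.0, 0.2, -0.2]
finger_gap: -0.002
grip_force: 0.0
```

Request:
{"method": "send_rows", "body": {"motion": [0,0,0.017,0,0,0,-1,0,0,0.017,0,0,0,-1]}}

```text
time: 3.18
tool_pos: [0.503, 0.1671, 0.1362]
tool_rot: [-180.0, -0.0, 167.3]
contact_force: [-0.3, -0.1, 0.4]
finger_gap: 0.005
grip_force: 0.0
```

Request:
{"method": "send_rows", "body": {"motion": [0,0,0.017,0,0,0,-1,0,0,0.017,0,0,0,-1]}}

```text
time: 3.42
tool_pos: [0.503, 0.1671, 0.1361]
tool_rot: [180.0, 0.0, 167.3]
contact_force: [-1.7, -0.1, 4.4]
finger_gap: -0.003
grip_force: 2.2
```

Request:
{"method": "send_rows", "body": {"motion": [0,0,0.017,0,0,0,-1,0,0,0.017,0,0,0,-1]}}

```text
time: 3.68
tool_pos: [0.503, 0.1671, 0.136]
tool_rot: [180.0, 0.0, 167.3]
contact_force: [-3.4, -0.7, 9.9]
finger_gap: -0.003
grip_force: 4.5
```

Request:
{"method": "send_rows", "body": {"motion": [0,0,-0.36,0,0,0,-1,1.98,0.61,-0.36,0,0,0,-1,1.98,0.61,-0.3,0,0,0,-1,1.98,0.61,-0.13,0,0,0,-1,1.98,0.61,-0.13,0,0,0,-1]}}

```text
time: 4.3
tool_pos: [0.4497, 0.1976, 0.1387]
tool_rot: [-180.0, -0.0, 167.2]
contact_force: [0.0, 1.4, 0.2]
finger_gap: 0.004
grip_force: 0.0
```

Request:
{"method": "send_rows", "body": {"motion": [0,0,0.06,0,0,0,-1,0,0,0.06,0,0,0,-1]}}

```text
time: 4.55
tool_pos: [0.4493, 0.1978, 0.1371]
tool_rot: [-180.0, -0.0, 167.3]
contact_force: [0.1, 0.2, 0.8]
finger_gap: -0.001
grip_force: 0.0
```

Request:
{"method": "send_rows", "body": {"motion": [0,0,0.027,0,0,0,-1,0,0,0.05,0,0,0,-1,0,0,0.05,0,0,0,-1]}}

```text
time: 4.92
tool_pos: [0.4492, 0.198, 0.1361]
tool_rot: [180.0, 0.0, 167.3]
contact_force: [-1.3, -0.9, 3.2]
finger_gap: 0.001
grip_force: 1.6
```

Request:
{"method": "send_rows", "body": {"motion": [0,0,-0.33,0,0,0,-1,-0.45,-2.02,-0.33,0,0,0,-1,-0.45,-2.02,-0.26,0,0,0,-1,-0.45,-2.02,-0.1,0,0,0,-1,-0.45,-2.02,-0.1,0,0,0,-1]}}

```text
time: 5.55
tool_pos: [0.4486, 0.1368, 0.1385]
tool_rot: [-180.0, -0.0, 167.4]
contact_force: [0.1, 0.0, 0.5]
finger_gap: -0.003
grip_force: 0.0
```

Request:
{"method": "send_rows", "body": {"motion": [0,0,0.06,0,0,0,-1,0,0,0.06,0,0,0,-1]}}

```text
time: 5.8
tool_pos: [0.4488, 0.1364, 0.1369]
tool_rot: [-180.0, -0.0, 167.3]
contact_force: [0.1, -0.2, 0.0]
finger_gap: 0.001
grip_force: 0.0
```

Request:
{"method": "send_rows", "body": {"motion": [0,0,0.02,0,0,0,-1,0,0,0.045,0,0,0,-1,0,0,0.045,0,0,0,-1]}}

```text
time: 6.18
tool_pos: [0.4489, 0.1361, 0.136]
tool_rot: [180.0, 0.0, 167.3]
contact_force: [-1.7, 0.6, 4.1]
finger_gap: -0.003
grip_force: 2.5
```

Request:
{"method": "send_rows", "body": {"motion": [0,0,-0.5,0,0,0,-1,-2.78,-2.55,-0.5,0,0,0,-1,-2.78,-2.55,-0.5,0,0,0,-1,-2.78,-2.55,-0.3,0,0,0,-1,-2.78,-2.55,-0.2,0,0,0,-1]}}

```text
time: 6.8
tool_pos: [0.5133, 0.0431, 0.1413]
tool_rot: [-180.0, 0.0, 167.3]
contact_force: [1.5, -2.0, 5.8]
finger_gap: 0.003
grip_force: 3.4
```

Request:
{"method": "send_rows", "body": {"motion": [0,0,0.04,0,0,0,-1,0,0,0.04,0,0,0,-1]}}

```text
time: 7.05
tool_pos: [0.5137, 0.0435, 0.1413]
tool_rot: [-180.0, 0.2, 167.4]
contact_force: [0.4, -3.3, 4.6]
finger_gap: 0.001
grip_force: 2.3
```

Request:
{"method": "send_rows", "body": {"motion": [0,0,-0.23,0,0,0,-1,1.98,0.61,-0.23,0,0,0,-1,1.98,0.61,-0.15,0,0,0,-1,1.98,0.61,-0.05,0,0,0,-1,1.98,0.61,0,0,0,0,-1]}}

```text
time: 7.68
tool_pos: [0.4602, 0.0737, 0.1403]
tool_rot: [180.0, 0.0, 167.3]
contact_force: [0.9, 0.2, -0.6]
finger_gap: 0.003
grip_force: 0.0
```

Request:
{"method": "send_rows", "body": {"motion": [0,0,0.03,0,0,0,-1,0,0,0.03,0,0,0,-1]}}

```text
time: 7.92
tool_pos: [0.4598, 0.0737, 0.1394]
tool_rot: [-180.0, -0.0, 167.3]
contact_force: [0.5, 0.8, -1.1]
finger_gap: 0.001
grip_force: 0.0
```

Request:
{"method": "send_rows", "body": {"motion": [0,0,0.03,0,0,0,-1]}}

```text
time: 8.05
tool_pos: [0.4597, 0.0738, 0.1386]
tool_rot: [180.0, 0.0, 167.3]
contact_force: [0.8, -0.2, 0.4]
finger_gap: -0.0
grip_force: 0.0
```

Request:
{"method": "send_rows", "body": {"motion": [0,0,0.03,0,0,0,-1]}}

```text
time: 8.18
tool_pos: [0.4596, 0.0739, 0.1377]
tool_rot: [180.0, 0.0, 167.3]
contact_force: [0.2, 1.3, 1.6]
finger_gap: -0.0
grip_force: 0.8
```

Request:
{"method": "send_rows", "body": {"motion": [0,0,0.03,0,0,0,-1]}}

```text
time: 8.3
tool_pos: [0.4599, 0.0741, 0.1372]
tool_rot: [180.0, 0.1, 167.3]
contact_force: [0.0, 1.5, 7.7]
finger_gap: 0.001
grip_force: 4.2
```

Request:
{"method": "send_rows", "body": {"motion": [0,0,-0.33,0,0,0,-1,-0.45,-2.02,-0.33,0,0,0,-1,-0.45,-2.02,-0.26,0,0,0,-1,-0.45,-2.02,-0.14,0,0,0,-1,-0.45,-2.02,-0.12,0,0,0,-1]}}

```text
time: 8.93
tool_pos: [0.4591, 0.0126, 0.1403]
tool_rot: [180.0, -0.0, 167.4]
contact_force: [-0.3, -0.1, 0.2]
finger_gap: -0.006
grip_force: 0.0
```

Request:
{"method": "send_rows", "body": {"motion": [0,0,0.03,0,0,0,-1]}}

```text
time: 9.05
tool_pos: [0.4593, 0.0126, 0.1396]
tool_rot: [-180.0, -0.0, 167.4]
contact_force: [0.6, 1.0, -0.2]
finger_gap: 0.002
grip_force: 0.0
```

Request:
{"method": "send_rows", "body": {"motion": [0,0,0.03,0,0,0,-1]}}

```text
time: 9.18
tool_pos: [0.4593, 0.0123, 0.1387]
tool_rot: [-180.0, -0.0, 167.3]
contact_force: [-0.3, -0.3, 1.3]
finger_gap: 0.005
grip_force: 0.4
```

Request:
{"method": "send_rows", "body": {"motion": [0,0,-0.39,0,0,0,-1,-2.79,-2.53,-0.39,0,0,0,-1,-2.79,-2.53,-0.39,0,0,0,-1,-2.79,-2.53,-0.15,0,0,0,-1,-2.79,-2.53,0.03,0,0,0,-1]}}

```text
time: 9.8
tool_pos: [0.5239, -0.0802, 0.1376]
tool_rot: [180.0, -0.0, 167.3]
contact_force: [-0.6, 0.3, -0.4]
finger_gap: 0.001
grip_force: 0.0
```

Request:
{"method": "send_rows", "body": {"motion": [0,0,0.03,0,0,0,-1,0,0,0.06,0,0,0,-1,0,0,0.06,0,0,0,-1]}}

```text
time: 10.18
tool_pos: [0.5242, -0.0802, 0.1362]
tool_rot: [-180.0, 0.0, 167.3]
contact_force: [-1.0, -0.1, 0.7]
finger_gap: 0.002
grip_force: 0.0
```

Now I'll press the right lid at A, then at the near points B and C.

Request:
{"method": "send_rows", "body": {"motion": [0,0,0.02,0,0,0,-1,0,0,0.02,0,0,0,-1]}}

```text
time: 10.42
tool_pos: [0.5243, -0.0803, 0.136]
tool_rot: [180.0, 0.0, 167.3]
contact_force: [-1.9, 1.5, 5.8]
finger_gap: 0.001
grip_force: 2.8
```

Request:
{"method": "send_rows", "body": {"motion": [0,0,-0.33,0,0,0,-1,1.98,0.61,-0.33,0,0,0,-1,1.98,0.61,-0.25,0,0,0,-1,1.98,0.61,-0.05,0,0,0,-1,1.98,0.61,0,0,0,0,-1]}}

```text
time: 11.05
tool_pos: [0.4713, -0.0502, 0.1359]
tool_rot: [-180.0, 0.0, 167.3]
contact_force: [-6.6, 1.9, 19.8]
finger_gap: -0.002
grip_force: 9.8
```

Request:
{"method": "send_rows", "body": {"motion": [0,0,-0.33,0,0,0,-1,-0.45,-2.02,-0.33,0,0,0,-1,-0.45,-2.02,-0.25,0,0,0,-1,-0.45,-2.02,-0.05,0,0,0,-1,-0.45,-2.02,0,0,0,0,-1]}}

```text
time: 11.68
tool_pos: [0.4705, -0.1118, 0.1359]
tool_rot: [-179.9, 0.0, 167.4]
contact_force: [-6.1, -3.2, 18.6]
finger_gap: 0.001
grip_force: 9.3
```

Request:
{"method": "send_rows", "body": {"motion": [0,0,-0.6,0,0,0,-1,-0.57,5.13,-0.6,0,0,0,-1,-0.57,5.13,-0.6,0,0,0,-1,-0.57,5.13,-0.6,0,0,0,-1,-0.57,5.13,-0.4,0,0,0,-1]}}

```text
time: 12.3
tool_pos: [0.5209, 0.0373, 0.1471]
tool_rot: [180.0, 0.0, 167.6]
contact_force: [-0.3, -1.2, 0.9]
finger_gap: 0.001
grip_force: 0.0
```

Request:
{"method": "send_rows", "body": {"motion": [0,0,0.1,0,0,0,-1,0,0,0.1,0,0,0,-1]}}

```text
time: 12.55
tool_pos: [0.5204, 0.0339, 0.144]
tool_rot: [-180.0, -0.1, 167.2]
contact_force: [0.4, -0.4, 0.0]
finger_gap: 0.002
grip_force: 0.0
```

Request:
{"method": "send_rows", "body": {"motion": [0,0,0.04,0,0,0,-1,0,0,0.08,0,0,0,-1]}}

```text
time: 12.8
tool_pos: [0.5209, 0.0341, 0.1422]
tool_rot: [-180.0, 0.0, 167.2]
contact_force: [-0.0, 0.2, 4.6]
finger_gap: -0.008
grip_force: 2.1
```

Request:
{"method": "send_rows", "body": {"motion": [0,0,0.03,0,0,0,-1,0,0,0.06,0,0,0,-1]}}

```text
time: 13.05
tool_pos: [0.5213, 0.0344, 0.1413]
tool_rot: [180.0, 0.1, 167.3]
contact_force: [-1.3, 0.2, 10.3]
finger_gap: -0.001
grip_force: 4.9
```

Request:
{"method": "send_rows", "body": {"motion": [0,0,0.03,0,0,0,-1]}}

```text
time: 13.18
tool_pos: [0.5214, 0.0343, 0.1405]
tool_rot: [180.0, 0.2, 167.3]
contact_force: [-0.2, -0.4, 9.7]
finger_gap: 0.0
grip_force: 5.0
```

Request:
{"method": "send_rows", "body": {"motion": [0,0,0.03,0,0,0,-1]}}

```text
time: 13.3
tool_pos: [0.5215, 0.0343, 0.1397]
tool_rot: [-180.0, 0.2, 167.3]
contact_force: [-1.5, -1.0, 10.3]
finger_gap: 0.003
grip_force: 5.1
```

Request:
{"method": "send_rows", "body": {"motion": [0,0,0.03,0,0,0,-1]}}

```text
time: 13.42
tool_pos: [0.5216, 0.0342, 0.1388]
tool_rot: [-180.0, 0.2, 167.3]
contact_force: [-0.9, -0.9, 10.7]
finger_gap: 0.002
grip_force: 5.1
```

Request:
{"method": "send_rows", "body": {"motion": [0,0,0.03,0,0,0,-1]}}

```text
time: 13.55
tool_pos: [0.5217, 0.0341, 0.138]
tool_rot: [-180.0, 0.2, 167.3]
contact_force: [-0.7, -0.9, 10.6]
finger_gap: 0.002
grip_force: 5.3
```

Request:
{"method": "send_rows", "body": {"motion": [0,0,0.03,0,0,0,-1,0,0,0.06,0,0,0,-1,0,0,0.06,0,0,0,-1]}}

```text
time: 13.92
tool_pos: [0.5218, 0.0338, 0.1363]
tool_rot: [-180.0, 0.2, 167.3]
contact_force: [-0.8, -2.4, 10.6]
finger_gap: 0.004
grip_force: 5.2
```

Request:
{"method": "send_rows", "body": {"motion": [0,0,0.02,0,0,0,-1,0,0,0.02,0,0,0,-1]}}

```text
time: 14.18
tool_pos: [0.5218, 0.0338, 0.136]
tool_rot: [-179.9, 0.2, 167.3]
contact_force: [-2.3, -2.5, 13.2]
finger_gap: 0.002
grip_force: 6.9
```

Request:
{"method": "send_rows", "body": {"motion": [0,0,0.015,0,0,0,-1,0,0,0.015,0,0,0,-1,0,0,0.015,0,0,0,-1]}}

```text
time: 14.55
tool_pos: [0.5218, 0.0337, 0.136]
tool_rot: [-179.9, 0.3, 167.3]
contact_force: [-3.9, -3.0, 16.5]
finger_gap: -0.003
grip_force: 8.7
```

Request:
{"method": "send_rows", "body": {"motion": [0,0,-0.4,0,0,0,-1,0,0,-0.4,0,0,0,-1,0,0,0,0,0,0,-1,0,0,-0.06,0,0,0,-1,0,0,-0.06,0,0,0,-1]}}

```text
time: 15.18
tool_pos: [0.5215, 0.0345, 0.136]
tool_rot: [180.0, 0.2, 167.3]
contact_force: [-0.1, 0.2, 13.3]
finger_gap: 0.001
grip_force: 6.5
```

Request:
{"method": "send_rows", "body": {"motion": [0,0,-0.3,0,0,0,-1,0,0,-0.3,0,0,0,-1,0,0,-0.2,0,0,0,-1]}}

```text
time: 15.55
tool_pos: [0.5206, 0.0346, 0.1409]
tool_rot: [-180.0, -0.0, 167.3]
contact_force: [0.4, 0.4, 0.0]
finger_gap: -0.001
grip_force: 0.0
```

Request:
{"method": "send_rows", "body": {"motion": [0,0,0.05,0,0,0,-1,0,0,0.05,0,0,0,-1]}}

```text
time: 15.8
tool_pos: [0.5206, 0.0346, 0.1396]
tool_rot: [-180.0, -0.0, 167.3]
contact_force: [0.1, 0.6, -0.3]
finger_gap: 0.001
grip_force: 0.0
```

Request:
{"method": "send_rows", "body": {"motion": [0,0,0.05,0,0,0,-1,0,0,0.05,0,0,0,-1]}}

```text
time: 16.05
tool_pos: [0.5207, 0.0346, 0.1384]
tool_rot: [180.0, -0.0, 167.3]
contact_force: [0.4, 0.1, -1.3]
finger_gap: 0.0
grip_force: 0.0
```

Request:
{"method": "send_rows", "body": {"motion": [0,0,-3,0,0,0,-1,0,0,-3,0,0,0,-1,6,6,-3,0,0,0,-1,6,6,-3,0,0,0,-1,6,6,-3,0,0,0,-1]}}

```text
time: 16.68
tool_pos: [0.4194, 0.1944, 0.2287]
tool_rot: [180.0, 0.0, 167.2]
contact_force: [0.2, -0.3, -0.2]
finger_gap: -0.002
grip_force: 0.0
```

Request:
{"method": "send_rows", "body": {"motion": [1,5,0,0,0,0,-1,1,5,0,0,0,0,-1,1,5,0,0,0,0,-1,1,5,0,0,0,0,-1]}}

```text
time: 17.18
tool_pos: [0.4239, 0.3474, 0.2281]
tool_rot: [-180.0, -0.0, 167.5]
contact_force: [-0.4, -0.4, -0.2]
finger_gap: 0.002
grip_force: 0.0
```

```bash
python3 - <<'E'
from h import *
L=[(.468,.165),(.478,.043),(.488,-.081)]
rows=[]
for c in("side","top"):
    im=optics.camera(c)[:,:,::-1];r=[]
    print(c,[np.round(optics.pinpoint(n,c)[0]["point"],4).tolist() if optics.pinpoint(n,c) else None for n in("lid_left","lid_middle","lid_right","mug","honey_jar","teaspoon","jam_jar")])
    for l in L:
        u=proj(c,[[*l,.136]])[0].astype(int)
        r.append(cv2.resize(im[u[1]-34:u[1]+44,u[0]-38:u[0]+38],None,fx=3.45,fy=3.45,interpolation=cv2.INTER_CUBIC))
    rows.append(np.hstack(r))
cv2.imwrite("pics/after.png",np.vstack(rows))
E
```

```text
side [[0.4708, 0.1622, 0.1186], [0.4402, -0.251, 0.0081], [0.4869, -0.0824, 0.1177], [0.7109, 0.2604, -0.0044], [0.7471, 0.1188, 0.0021], [0.7549, 0.1994, 0.0007], [0.7507, 0.0141, -0.0011]]
top [[0.4668, 0.1669, 0.1282], [0.4438, -0.2567, 0.0086], [0.4867, -0.0826, 0.1292], None, [0.7425, 0.118, 0.0031], [0.753, 0.2, 0.0033], [0.7526, 0.0147, -0.0037]]
```

View pics/after.png

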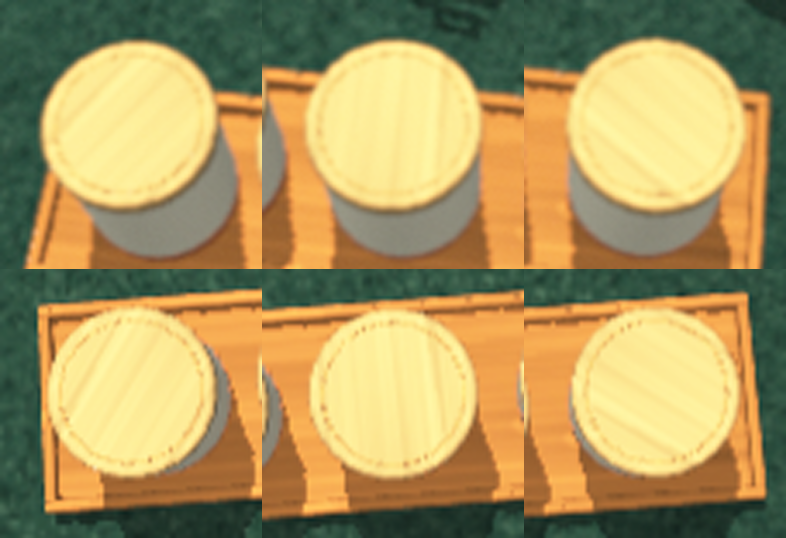

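The picture shows all three lids in place, with the middle one at (395,390) in the crop. A light touch at both ends of its former slope will confirm it is flat.

Request:
{"method": "send_rows", "body": {"motion": [-4,-8,0,0,0,0,-1,-4,-8,0,0,0,0,-1,-4,-8,0,0,0,0,-1,-4,-8,0,0,0,0,-1,-4,-8,0,0,0,0,-1]}}

```text
time: 19.25
tool_pos: [0.4892, 0.0826, 0.2285]
tool_rot: [-180.0, 0.0, 167.1]
contact_force: [-0.0, 0.1, 0.4]
finger_gap: -0.003
grip_force: 0.0
```

Request:
{"method": "send_rows", "body": {"motion": [-1.13,-1.2,1.5,0,0,0,-1,-1.13,-1.2,2.5,0,0,0,-1,-1.13,-1.2,2.9,0,0,0,-1,-1.13,-1.2,3,0,0,0,-1,-1.13,-1.2,3,0,0,0,-1]}}

```text
time: 19.88
tool_pos: [0.5141, 0.0435, 0.1395]
tool_rot: [180.0, 0.1, 167.4]
contact_force: [-0.3, 0.1, 0.5]
finger_gap: -0.002
grip_force: 0.0
```

Request:
{"method": "send_rows", "body": {"motion": [0,0,0.05,0,0,0,-1,0,0,0.08,0,0,0,-1,0,0,0.08,0,0,0,-1]}}

```text
time: 20.25
tool_pos: [0.5138, 0.043, 0.1363]
tool_rot: [180.0, 0.0, 167.3]
contact_force: [0.3, 0.4, 0.1]
finger_gap: 0.003
grip_force: 0.3
```

Request:
{"method": "send_rows", "body": {"motion": [0,0,0.03,0,0,0,-1,0,0,0.05,0,0,0,-1,0,0,0.05,0,0,0,-1]}}

```text
time: 20.62
tool_pos: [0.5139, 0.043, 0.136]
tool_rot: [180.0, 0.1, 167.3]
contact_force: [-4.0, 1.5, 12.6]
finger_gap: -0.0
grip_force: 6.4
```

Request:
{"method": "send_rows", "body": {"motion": [0,0,-0.3,0,0,0,-1,2.4,-0.5,-0.3,0,0,0,-1,2.4,-0.5,-0.2,0,0,0,-1,2.4,-0.5,-0.05,0,0,0,-1,2.4,-0.5,-0.05,0,0,0,-1]}}

```text
time: 21.25
tool_pos: [0.4412, 0.0439, 0.1361]
tool_rot: [-180.0, 0.0, 167.3]
contact_force: [0.1, -0.4, 0.7]
finger_gap: 0.001
grip_force: 0.3
```

Request:
{"method": "send_rows", "body": {"motion": [0,0,0.03,0,0,0,-1,0,0,0.05,0,0,0,-1,0,0,0.05,0,0,0,-1]}}

```text
time: 21.62
tool_pos: [0.4414, 0.0439, 0.136]
tool_rot: [-180.0, 0.1, 167.3]
contact_force: [-8.0, 0.3, 18.3]
finger_gap: 0.002
grip_force: 9.6
```

The lid is flat: both sides read 0.136, firm. I'll back off and hand in.

Request:
{"method": "send_rows", "body": {"motion": [0,0,-2.5,0,0,0,-1,0,0,-2.5,0,0,0,-1,0,0,-2.5,0,0,0,-1,0,0,-2.5,0,0,0,-1]}}

```text
time: 22.12
tool_pos: [0.44, 0.0441, 0.2083]
tool_rot: [-180.0, -0.1, 167.3]
contact_force: [-0.8, 0.2, -0.3]
finger_gap: 0.003
grip_force: 0.0
```

```bash
python3 - <<'E'
from plant import status,env
s=status.state();print(s["time"],s["tool_pos"])
print(env.sign_off())
E
```

```text
22.125 [0.43997859 0.04412426 0.20826547]
the job is handed in; nothing more can be done
None
```

The middle lid was the cocked one: I pressed the lids left to right, pushed its high far side down, and it now reads 136 mm and firm on both sides; two test presses on the right lid hit about 19 N, harder than intended, and I handed in at 22 s with nothing else touched.

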